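# Pull the tagged drill head, present the good one to the code imager

### The arm

A 7-joint arm with a two-finger parallel gripper is mounted at the origin on the work surface. World frame = base frame: x ahead of the robot, y to its left, z up, the work surface at z = 0. Lengths are in m, angles in rad, forces in N, time in s.
With the tool pointing down it reaches from about 0.425 to 0.95 m from the base axis. Payload 4.7 kg.
Tool frame: the origin (TCP) lies between the finger pads; the fingertips stand ahead of it and the grasp point (between the pads) lies 11 mm behind it (finger_overhang is the z of the fingertips in the tool frame, in m); z points along the fingers, y is the line along which they close (so a half turn about z gives the same grasp; the last joint's range is limited). The gripper opens to 87 mm and grips with 3 to 60 N. Pads are 19 mm wide; open, the fingers measure 117 mm over their backs; the gripper's body (75 mm by 190 mm) begins 51 mm behind the grasp point.
Start: joints at [1.088, 0.469, -0.049, 1.532, 0.024, 1.141, -0.082], TCP at [0.296, -0.607, 0.231] pointing down, gripper open.
Joint ranges: [-2.59, 2.59], [-0.33, 1.99], [-1.39, 1.29], [0.1, 2.45], [-1.04, 4.18], [0.21, 1.99], [-2.66, 2.66]. Speed limits (rad/s): [2.57, 2.57, 3.14, 3.14, 3.14, 3.14, 3.14].

### API

Orientations are given as a unit quaternion [x, y, z, w].
In Python, from workcell import * gives the robot as it stands. The module is installed in compiled form; this text tells all that it offers.
- The arm moves only by the tool move_arm, never from a script. Its arguments are lists of equal length, an entry for each row: "offset": the shift along the tool's x, y, z in cm, a list of three; "twist": the turn about the tool's z in degrees; "grip": the closure, from -1 (fully open) to 1 (shut). In form: {"offset": [[dx, dy, dz], ...], "twist": [twist, ...], "grip": [grip, ...]}. A call has 1 to 5 rows; each row shifts and turns the commanded pose from where the row before left it, along the tool's axes as they then stand; what a row does not reach is not made up. A row lasts 1/10 s, in which the tool goes at most 50 mm and 8.59 degrees, less where a joint would pass 70% of its speed; a pose out of reach is approached as far as the arm can. A call with a gripper value outside its range is refused whole. The fingers move at their own pace and stop on an object; the grip force is fixed at half the most. Time passes only in rows, so rows that do not move let the fingers close. It gives the time, the measured TCP pose, the force, the opening and the grip force at its end, in the units of the state.
- get_state(): the state, without advancing time (a new reading comes with each control period).
- read_camera(name): name is "side" or "top"; returns a dict with "image" (480x640x3 uint8, red, green, blue), "fx", "fy", "cx", "cy" (pixels), "origin" and "attitude" of the camera in the world. Camera axes: x right, y down, z forward; pixel columns grow to the right and rows downward; lengths in m; the calibration is good to about 2 mm. A picture is of the moment at which its call begins. There is no depth.
- sign_off(): hands the job in; it is judged then, once.
The state is a dict: "t": time; "qpos": joint angles; "joint_velocities": joint speeds; "tau": joint torques, N m; "ee_pos": TCP position; "orientation": TCP orientation; "ft_force": force on the tool from outside, world axes, zero at the start; "ft_torque": the same for the moment, N m; "opening": opening from 0.0 (shut) to 1.0 (fully open); "grip_force": force on a finger pad.
Only numpy, scipy, OpenCV 4.12 (cv2) and the standard library are available. Lean on these libraries where they do the work, as an engineer would, in place of code of your own. Each camera call takes 0.05 s, during which the arm holds its last target. There are 200 camera calls.

### The job

Two drill heads lie in the open instrument case: lay the one with the round repair tag flat in the small empty steel repair tray (set it down, do not drop it) and let go. Then take the untagged head over the instrument rack to the white code imager and finish while still holding it there, level, centred and lengthwise over the dark glass window, its underside about 15 mm above the glass and never touching the imager. Do not touch the rack, and leave everything else where it is.

Things in the scene. Friction and masses are not known exactly. Their poses are not given: they have to be found in the camera images.
- tagged_head: drill head to reject: dark steel block 60 x 30 x 30 mm, steel nose 25 mm long (+x) and stub 15 mm long (-x), 100 mm in all, about 160 g; a flat round white tag, 28 mm across, 3 mm thick, on top of the block. Origin: centre of the block's flat underside; x along its length, z up. Lies flat on the case floor, length roughly along the case's x; the two heads may be swapped. Grip across its 30 mm
- bare_head: drill head to present: the same shape, size and weight as the other, but with nothing on top of the block. Origin: centre of the block's flat underside; x along its length, z up
- case: open instrument case, fixed, 300 x 240 mm, 40 mm high, walls and floor 5 mm thick, light aluminium with teal corners. Origin: centre of its underside on the table; x along its 300 mm side. The heads lie in its half towards the robot (-x), two hand drivers across its far half
- rack: rack of standing instruments, fixed, between the case and the imager: 220 mm long (x), 50 mm wide (y), its highest point 120 mm above the table. Origin: centre of its underside
- imager: white code imager, fixed: box 150 mm (x) x 110 mm (y) x 40 mm high, dark glass window in its top. Origin: centre of its underside. It and the repair tray may have changed places
- window (a point): centre of the imager's dark glass window, flush with its top, 40 mm above the table; the window is 100 mm long along x and 40 mm wide along y; z up
- repair_tray: empty open steel tray, fixed: 150 mm (x) x 120 mm (y), 25 mm high, walls and floor 4 mm thick. Origin: centre of its underside on the table
- driver_a: bystander: hand driver with a teal handle, 122 mm long, 28 mm thick, lying in the far half of the case; leave it alone
- driver_b: bystander: hand driver with a black handle, 122 mm long, 28 mm thick, lying in the far half of the case; leave it alone
- cup: bystander: small open steel bowl, 68 mm wide, 50 mm high, on the table; leave it alone
- oil_bottle: bystander: small white bottle, 44 mm wide, 110 mm high, on the table; leave it alone
- brush: bystander: cleaning brush 150 mm long lying on the table; leave it alone
- key: bystander: small steel spanner 120 mm long lying on the table; leave it alone
- scanner: bystander: handheld code reader about 200 mm long lying on the table to the right; leave it alone
Things that resemble listed ones, but are neither listed nor needed, are in the scene too. Leave any purple or yellow look-alike of the tagged_head alone.

How it is judged:
On the way:
1. the tagged head lies flat in the repair tray, released and at rest (x of tagged_head in the frame of repair_tray between -0.055 and 0.055 m and y of tagged_head in the frame of repair_tray between -0.045 and 0.045 m and z of tagged_head in the frame of repair_tray below 0.012 m and angle between tagged_head's own z axis and vertical below 0.15 rad and contact force between the fingers and tagged_head below 0.05 N and linear speed of tagged_head below 0.02 m/s), for 0.2 s.
At the end, for the whole second after the job is handed in: Tagged head flat and released in the repair tray. Bare head held still by the fingers alone over the window: within 14 mm along and 11 mm across of its centre, lengthwise (either way) within 10 deg, level within 7 deg, underside 5 to 28 mm above the glass, touching nothing else (all of step 1 and x of bare_head in the frame of window between -0.014 and 0.014 m and y of bare_head in the frame of window between -0.011 and 0.011 m and z of bare_head in the frame of window between 0.005 and 0.028 m and angle between the x axis of bare_head and the x axis of window, either way round below 0.17 rad and angle between bare_head's own z axis and vertical below 0.12 rad and contact force between the fingers and bare_head above 0.5 N and contact force between bare_head and imager below 0.05 N and contact force between bare_head and tagged_head below 0.05 N and linear speed of bare_head below 0.03 m/s and angular speed of bare_head below 0.2 rad/s); the arm keeps its last pose, push and grip.
It fails at once if the untagged head touches the imager (contact force between bare_head and imager above 0.3 N).
It fails at once if the rack is touched by the robot or by a head (contact force between any of the arm, the fingers, tagged_head, bare_head and rack above 0.5 N).
It fails at once if a head is dropped or thrown (falls faster than 0.7 m/s, about 25 mm) ((contact force between the fingers and tagged_head below 0.05 N and linear speed of tagged_head above 0.7 m/s) or (contact force between the fingers and bare_head below 0.05 N and linear speed of bare_head above 0.7 m/s)).
It fails at once if a bystander is moved by more than 20 mm (distance of any of driver_a, driver_b, cup, oil_bottle, brush, key, scanner from where it was at the start of the episode above 0.02 m).
It also fails if it takes over 72 s, if anything falls off the work surface, if the arm or the gripper's body presses on something with over 40 N, if the wrist force passes 120 N, or if a joint passes its speed limit or range.

## Working session

There is one attempt and no reset: what is moved stays moved. The work goes in short steps, Python scripts to look and compute and a tool call to move; the robot and the scene stay as the last step left them, time stands still between calls to the robot, and variables do not carry over. Pictures are saved under pics/ and viewed, at most 10 in all, crops included, and the job is handed in when it is done.

Besides the shell and the picture viewer there is one more tool, called after "Request:" as name(argument=value, ...), one argument or row to a line, values as JSON. move_arm: Moves the arm, as the interface text tells. Its arguments: {"type":"object","properties":{"offset":{"type":"array"},"twist":{"type":"array"},"grip":{"type":"array"}},"required":["offset","twist","grip"]}

```bash
mkdir -p pics; cat > h.py <<'E'
from workcell import *
import numpy as np, cv2
from scipy.spatial.transform import Rotation as R
def cam(n):
    c=read_camera(n); a=np.array(c["attitude"],float)
    c["R"]=a if a.shape==(3,3) else R.from_quat(a).as_matrix(); return c
def ray(c,u,v,z):
    d=c["R"]@np.array([(u-c["cx"])/c["fx"],(v-c["cy"])/c["fy"],1]); o=np.array(c["origin"])
    return o+d*(z-o[2])/d[2]
def proj(c,p):
    q=c["R"].T@(np.array(p)-c["origin"]); return q[0]/q[2]*c["fx"]+c["cx"],q[1]/q[2]*c["fy"]+c["cy"]
E
python3 - <<'E'
from h import *
s=get_state(); print({k:np.round(v,3).tolist() for k,v in s.items()})
for n in("top","side"):
    c=cam(n); cv2.imwrite(f"pics/{n}0.png",c["image"][:,:,::-1]); print(n,c["fx"],c["cx"],c["cy"],c["origin"],c["attitude"])
E
```

```text
{'t': 0.0, 'qpos': [1.088, 0.469, -0.049, 1.534, 0.024, 1.141, -0.082], 'joint_velocities': [0.0, 0.001, -0.001, -0.0, -0.002, -0.0, 0.001], 'tau': [-0.001, -50.798, -0.081, -23.616, -0.061, 0.038, 0.0], 'ee_pos': [0.296, -0.606, 0.23], 'orientation': [0.974, 0.225, -0.0, -0.001], 'ft_force': [-0.108, -1.344, 0.421], 'ft_torque': [0.004, 0.005, -0.048], 'grip_force': 0.0, 'opening': 0.999}
top 592.7976363691661 328.04659574296016 232.34185441969618 [ 0.17929218 -0.06904049  1.54674683] [-0.69559415  0.71121557 -0.07091923  0.07274379]
side 450.61784634002447 307.53529688667487 240.42997999218593 [0.04916564 0.77587776 0.83941652] [-0.23606936  0.872744   -0.41407078  0.10552046]
```

View pics/top0.png

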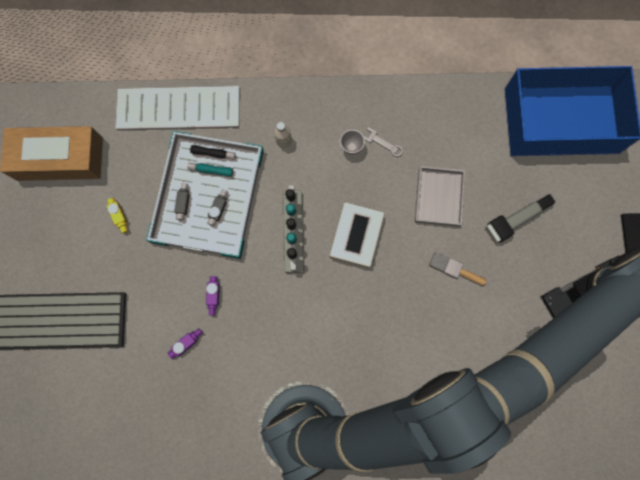

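View pics/side0.png

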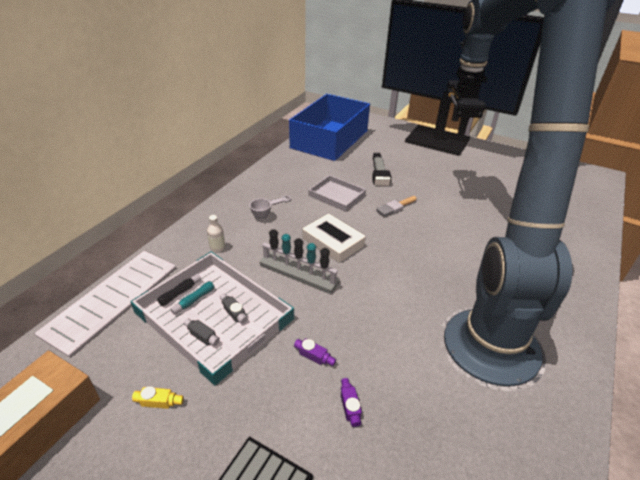

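The top view shows the case around (205,195). What could be taken for the tagged head:
- dark head at (218,208), with a white mark
- dark head at (183,203), plain
- yellow look-alike at (117,215)
- purple look-alikes at (212,295) and (185,343)

By the description I choose (218,208), and I'll check it in a close crop. The rack is at (292,230), the imager at (357,235) with its window at (357,234), and the tray at (440,196).

```bash
python3 - <<'E'
from h import *
c=cam("top"); im=c["image"]; g=im.max(2).astype(int)
cv2.imwrite("pics/crop1.png",cv2.resize(im[125:265,140:310][:,:,::-1],None,fx=4,fy=4,interpolation=cv2.INTER_CUBIC))
def blobs(mask,z,x0,y0,x1,y1,name,mn=60):
    m=np.zeros(g.shape,np.uint8); m[y0:y1,x0:x1]=mask[y0:y1,x0:x1]
    for k in cv2.findContours(m,cv2.RETR_EXTERNAL,cv2.CHAIN_APPROX_NONE)[0]:
        if cv2.contourArea(k)<mn: continue
        b=cv2.boxPoints(cv2.minAreaRect(k)); P=np.array([ray(c,u,v,z) for u,v in b])
        L1,L2=P[1]-P[0],P[2]-P[1]; L=L1 if np.linalg.norm(L1)>np.linalg.norm(L2) else L2
        print(name,"px",b.mean(0).round(1),"xy",P.mean(0).round(4),"len",np.linalg.norm(L1).round(3),np.linalg.norm(L2).round(3),"ang",np.degrees(np.arctan2(L[1],L[0])).round(1)%180)
blobs(g<70,.04,335,205,382,262,"window")
blobs(g>170,.04,325,195,390,272,"imager")
for t in(90,110): blobs(g<t,.03,165,182,234,228,"head<%d"%t)
print(im[208,218],im[203,183],im[215,200],im[190,425],im[200,440])
sat=(im.max(2).astype(int)-im.min(2))
blobs((np.abs(im.astype(int)-im[200,440]).max(2)<30),.004,412,163,470,230,"tray")
for u,v in((418,168),(464,169),(416,224),(462,227)): print("traycorner",ray(c,u,v,.025).round(3))
for u,v in((288,190),(302,190),(286,272),(300,274)): print("rack",ray(c,u,v,.03).round(3))
E
```

```text
window px [356.8 233.5] xy [ 0.4858 -0.1432  0.04  ] len 0.095 0.034 ang 163.7
imager px [356.6 233.7] xy [ 0.4857 -0.1426  0.04  ] len 0.145 0.106 ang 163.8
head<90 px [220.3 208.5] xy [0.5632 0.2141 0.03  ] len 0.07 0.026 ang 173.0
head<90 px [183.  201.6] xy [0.5841 0.3131 0.03  ] len 0.071 0.03 ang 173.4
head<110 px [218.5 209. ] xy [0.5619 0.2186 0.03  ] len 0.094 0.039 ang 160.1
head<110 px [182.4 202.9] xy [0.5807 0.3145 0.03  ] len 0.094 0.036 ang 175.6
[135 137 136] [94 93 88] [170 177 179] [167 157 152] [168 159 154]
tray px [440.7 197.8] xy [ 0.5863 -0.3733  0.004 ] len 0.136 0.125 ang 172.4
traycorner [ 0.664 -0.313  0.025]
traycorner [ 0.658 -0.436  0.025]
traycorner [ 0.51  -0.3    0.025]
traycorner [ 0.5   -0.42   0.025]
rack [0.609 0.035 0.03 ]
rack [ 0.609 -0.002  0.03 ]
rack [0.39  0.042 0.03 ]
rack [0.384 0.006 0.03 ]
```

View pics/crop1.png

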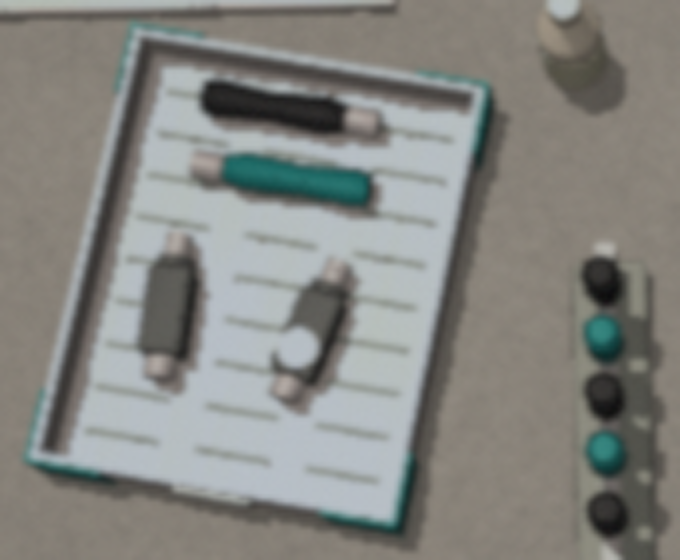

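The close crop confirms it: the right-hand head, crop (312,330) = px (218,208), carries the round white tag on grey steel. The left one, crop (168,305) = px (182,201), is bare. Next come the exact axes and the offsets.

```bash
cat >> h.py <<'E'
def plan(x,y,z,ang=None):
    s=get_state(); M=R.from_quat(s["orientation"]).as_matrix(); p=np.array(s["ee_pos"])
    tx=np.degrees(np.arctan2(M[1,0],M[0,0])); print("p",p.round(4),"toolx",tx.round(2),"tilt",np.degrees(np.arccos(-M[2,2])).round(2),"q",np.round(s["qpos"],2),"F",np.round(s["ft_force"],1),"open",round(s["opening"],3),"gf",round(s["grip_force"],1),"t",s["t"])
    print("offset cm",(M.T@(np.array([x,y,z])-p)*100).round(2),"twist",None if ang is None else -((ang-tx+90)%180-90))
E
python3 - <<'E'
from h import *
import workcell; print([n for n in dir(workcell) if not n.startswith("_")])
try: print(workcell.finger_overhang)
except Exception as e: print(e)
c=cam("top"); s=cam("side"); P=lambda u,v,z: ray(c,140+u/4-.4,125+v/4-.4,z)
for n,a,b,m in(("tag",(338,264),(286,394),(311,331)),("bare",(180,232),(157,376),(168,304))):
    A,B,C=P(*a,.02),P(*b,.02),P(*m,.035); d=A-B
    print(n,"tips",A.round(4),B.round(4),"len",np.linalg.norm(d).round(3),"mid",((A+B)/2).round(4),"ang",np.degrees(np.arctan2(d[1],d[0])).round(1),"blockc",C.round(4),"side px",np.round(proj(s,C)))
print("tagc",P(298,348,.038).round(4))
for u,v in((133,28),(490,90),(30,460),(402,525)): print("casecorner",P(u,v,.04).round(4))
cv2.imwrite("pics/crop2.png",cv2.resize(s["image"][260:385,120:305][:,:,::-1],None,fx=4,fy=4,interpolation=cv2.INTER_CUBIC))
plan(.563,.217,.23,161)
E
```

```text
['MotionError', 'finger_overhang', 'get_state', 'read_camera', 'sign_off']
0.008
tag tips [0.6145 0.2066 0.02  ] [0.5263 0.2397 0.02  ] len 0.094 mid [0.5704 0.2231 0.02  ] ang -20.6 blockc [0.565 0.221 0.035] side px [233. 304.]
bare tips [0.6392 0.3128 0.02  ] [0.5405 0.3253 0.02  ] len 0.099 mid [0.5898 0.319  0.02  ] ang -7.2 blockc [0.5855 0.3156 0.035 ] side px [200. 327.]
tagc [0.5529 0.2287 0.038 ]
casecorner [0.7767 0.3433 0.04  ]
casecorner [0.7272 0.1028 0.04  ]
casecorner [0.4817 0.4009 0.04  ]
casecorner [0.4336 0.1593 0.04  ]
p [ 0.2959 -0.6064  0.23  ] toolx 26.01 tilt 0.05 q [ 1.09  0.47 -0.05  1.53  0.02  1.14 -0.08] F [-0.6 -0.3 -0.3] open 1.0 gf 0.0 t 0.25
offset cm [ 6.011e+01 -6.229e+01  6.000e-02] twist 45.0078055967638
```

View pics/crop2.png

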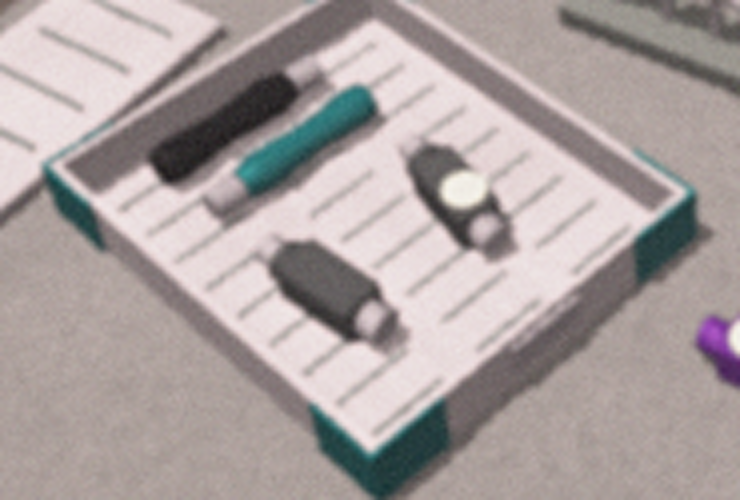

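The side crop agrees: the tagged block is at side px ≈(231,307), predicted (233,304). The bare one is at ≈(201,330), predicted (200,327). The tips are 94–99 mm apart against the stated 100 mm, so the estimates hold. I'm moving above the tagged head now.

Request:
move_arm(
  offset=[
    [3.03,-3.12,0],
    [3.03,-3.12,0],
    [3.03,-3.12,0],
    [3.03,-3.12,0],
    [3.03,-3.12,0],
  ],
  twist=[0,0,0,0,0],
  grip=[-0.38,-0.38,-0.38,-0.38,-0.38],
)

```text
t: 0.75
ee_pos: [0.364, -0.3983, 0.2306]
orientation: [0.974, 0.225, 0.0, 0.0]
ft_force: [1.7, -0.1, 0.0]
opening: 0.708
grip_force: 0.0
```

Request:
move_arm(
  offset=[
    [3.03,-3.12,0],
    [3.03,-3.12,0],
    [3.03,-3.12,0],
    [3.03,-3.12,0],
    [3.03,-3.12,0],
  ],
  twist=[0,0,0,0,0],
  grip=[-0.38,-0.38,-0.38,-0.38,-0.38],
)

```text
t: 1.25
ee_pos: [0.4317, -0.1917, 0.2308]
orientation: [0.974, 0.225, 0.0, 0.0]
ft_force: [0.8, -0.9, 0.3]
opening: 0.687
grip_force: 0.0
```

Request:
move_arm(
  offset=[
    [3.03,-3.12,0],
    [3.03,-3.12,0],
    [3.03,-3.12,0],
    [3.03,-3.12,0],
    [3.03,-3.12,0],
  ],
  twist=[0,0,0,0,0],
  grip=[-0.38,-0.38,-0.38,-0.38,-0.38],
)

```text
t: 1.75
ee_pos: [0.4995, 0.0148, 0.2308]
orientation: [0.974, 0.225, 0.0, 0.0]
ft_force: [0.3, -0.2, -0.5]
opening: 0.692
grip_force: 0.0
```

Request:
move_arm(
  offset=[
    [3.03,-3.12,0],
    [3.03,-3.12,0],
    [3.03,-3.12,0],
    [3.03,-3.12,0],
    [3.03,-3.12,0],
  ],
  twist=[0,0,0,0,0],
  grip=[-0.38,-0.38,-0.38,-0.38,-0.38],
)

```text
t: 2.25
ee_pos: [0.5674, 0.2213, 0.2305]
orientation: [0.974, 0.225, 0.0, 0.0]
ft_force: [1.1, -0.1, 0.4]
opening: 0.688
grip_force: 0.0
```

Request:
move_arm(
  offset=[
    [0,0,0],
    [0,0,0],
    [0,0,0],
    [0,0,0],
    [0,0,0],
  ],
  twist=[-8.3,-8.3,-8.3,-8.3,-8.3],
  grip=[-0.38,-0.38,-0.38,-0.38,-0.38],
)

```text
t: 2.75
ee_pos: [0.567, 0.2197, 0.2304]
orientation: [0.83, 0.558, -0.0, 0.0]
ft_force: [0.7, -0.3, -0.4]
opening: 0.683
grip_force: 0.0
```

Request:
move_arm(
  offset=[
    [0,0,0],
    [0,0,0],
    [0,0,0],
    [0,0,0],
    [0,0,0],
  ],
  twist=[-8.3,-8.3,-8.3,-8.3,-8.3],
  grip=[-0.38,-0.38,-0.38,-0.38,-0.38],
)

```text
t: 3.25
ee_pos: [0.5671, 0.2196, 0.2305]
orientation: [0.578, 0.816, -0.0, 0.0]
ft_force: [-0.1, 0.4, 0.4]
opening: 0.691
grip_force: 0.0
```

Request:
move_arm(
  offset=[
    [0,0,0],
    [0,0,0],
    [0,0,0],
    [0,0,0],
    [0,0,0],
  ],
  twist=[-8.3,-8.3,-8.3,-8.3,-8.3],
  grip=[-0.38,-0.38,-0.38,-0.38,-0.38],
)

```text
t: 3.75
ee_pos: [0.5671, 0.2195, 0.2304]
orientation: [0.252, 0.968, -0.0, 0.0]
ft_force: [-0.0, -0.0, -0.8]
opening: 0.694
grip_force: 0.0
```

Request:
move_arm(
  offset=[
    [0,0,0],
    [0,0,0],
    [0,0,0],
  ],
  twist=[-8.3,0,0],
  grip=[-0.38,-0.38,-0.38],
)

```text
t: 4.05
ee_pos: [0.5671, 0.2195, 0.2303]
orientation: [0.186, 0.983, -0.0, -0.0]
ft_force: [-0.4, -0.1, 0.7]
opening: 0.691
grip_force: 0.0
```

```bash
python3 -c "
from h import *
plan(.566,.221,.018,159.4)"
```

```text
p [0.5671 0.2195 0.2303] toolx 158.6 tilt 0.02 q [ 0.26  0.55 -1.01  1.66  0.49  1.21  0.34] F [-0.4 -0.1  0.7] open 0.691 gf 0.0 t 4.05
offset cm [ 0.15  0.1  21.23] twist -0.7951960106002502
```

Request:
move_arm(
  offset=[
    [0.15,0.1,3.4],
    [0,0,3.4],
    [0,0,3.4],
    [0,0,3.4],
    [0,0,2.4],
  ],
  twist=[-0.8,0,0,0,0],
  grip=[-0.38,-0.38,-0.38,-0.38,-0.38],
)

```text
t: 4.55
ee_pos: [0.5654, 0.2205, 0.0683]
orientation: [0.178, 0.984, -0.001, -0.001]
ft_force: [0.2, 0.2, 0.3]
opening: 0.69
grip_force: 0.0
```

Request:
move_arm(
  offset=[
    [0,0,2.0],
    [0,0,1.5],
    [0,0,1.2],
    [0,0,0.5],
    [0,0,0],
  ],
  twist=[0,0,0,0,0],
  grip=[-0.38,-0.38,-0.38,-0.38,-0.38],
)

```text
t: 5.05
ee_pos: [0.566, 0.2213, 0.0183]
orientation: [0.177, 0.984, -0.0, -0.0]
ft_force: [-0.6, -0.2, 0.1]
opening: 0.696
grip_force: 0.0
```

```bash
python3 -c "
from h import *
plan(.566,.221,.018,159.4)
c=cam('side'); cv2.imwrite('pics/g1.png',cv2.resize(c['image'][240:385,120:305][:,:,::-1],None,fx=4,fy=4,interpolation=cv2.INTER_CUBIC))"
```

```text
p [0.566  0.2213 0.0183] toolx 159.58 tilt 0.02 q [ 0.13  0.78 -0.82  1.83  0.74  0.87  0.16] F [-0.6 -0.2  0.1] open 0.696 gf 0.0 t 5.05
offset cm [-0.01 -0.03  0.03] twist 0.17648243942861086
```

View pics/g1.png

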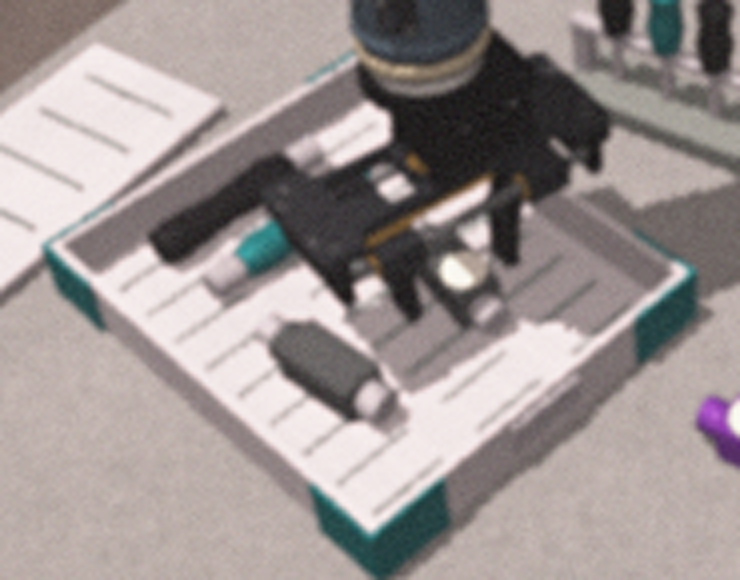

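The open fingers, at crop (410,290) and (508,240), straddle the tagged head, and the tag shows between them. I'll close and lift.

Request:
move_arm(
  offset=[
    [0,0,0],
    [0,0,0],
    [0,0,0],
    [0,0,0],
    [0,0,0],
  ],
  twist=[0,0,0,0,0],
  grip=[1,1,1,1,1],
)

```text
t: 5.6
ee_pos: [0.5663, 0.2215, 0.0188]
orientation: [0.177, 0.984, 0.0, 0.0]
ft_force: [-0.2, -0.3, -0.8]
opening: 0.342
grip_force: 30.0
```

Request:
move_arm(
  offset=[
    [0,0,0],
    [0,0,-0.5],
    [0,0,-1.5],
    [0,0,-2.5],
    [0,0,-3],
  ],
  twist=[0,0,0,0,0],
  grip=[1,1,1,1,1],
)

```text
t: 6.1
ee_pos: [0.5653, 0.2209, 0.0944]
orientation: [0.177, 0.984, -0.001, -0.001]
ft_force: [0.1, -0.6, -1.8]
opening: 0.341
grip_force: 30.0
```

Request:
move_arm(
  offset=[
    [0,0,-3.5],
    [0,0,-4],
    [0,0,-4],
    [0,0,-4],
    [0,0,-2],
  ],
  twist=[0,0,0,0,0],
  grip=[1,1,1,1,1],
)

```text
t: 6.6
ee_pos: [0.5664, 0.2227, 0.2735]
orientation: [0.177, 0.984, 0.002, 0.002]
ft_force: [0.1, 0.5, -2.1]
opening: 0.343
grip_force: 30.0
```

```bash
python3 - <<'E'
from h import *
c=cam("top")
m=(np.abs(c["image"].astype(int)-[255,255,255]).max(2)<120)
P=[ray(c,u,v,.025) for u,v in((418,168),(464,169),(416,224),(462,227))]; C=sum(P)/4; print(C.round(4))
plan(C[0],C[1],.26,172)
cv2.imwrite("pics/tray.png",cv2.resize(c["image"][155:240,400:480][:,:,::-1],None,fx=6,fy=6,interpolation=cv2.INTER_CUBIC))
E
```

```text
[ 0.5831 -0.3674  0.025 ]
p [0.5673 0.2234 0.2757] toolx 159.62 tilt 0.53 q [ 0.27  0.51 -1.03  1.61  0.46  1.28  0.38] F [1.  1.3 0.3] open 0.346 gf 30.0 t 6.65
offset cm [-22.04 -54.84   1.37] twist -12.37654655385117
```

View pics/tray.png

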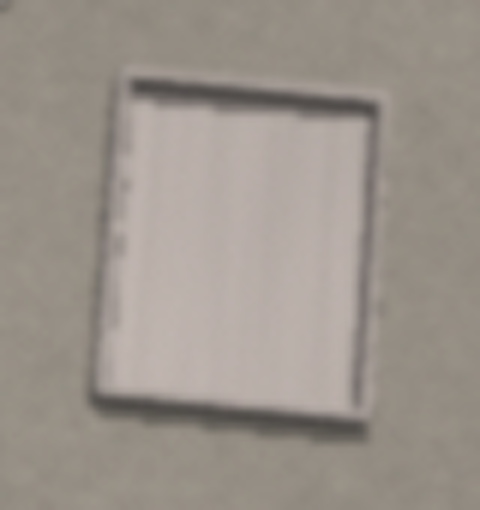

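The tray's rim corners, at crop (127,72), (382,100), (93,395) and (365,425), give a centre of px (440,196) → (0.583,-0.367). It is empty. I'll carry the head there at height.

Request:
move_arm(
  offset=[
    [-1.7,-4.22,0],
    [-1.7,-4.22,0],
    [-1.7,-4.22,0],
    [-1.7,-4.22,0],
    [-1.7,-4.22,0],
  ],
  twist=[0,0,0,0,0],
  grip=[1,1,1,1,1],
)

```text
t: 7.15
ee_pos: [0.5712, -0.0079, 0.2682]
orientation: [0.177, 0.984, -0.0, -0.0]
ft_force: [1.0, -0.4, -2.2]
opening: 0.342
grip_force: 30.0
```

Request:
move_arm(
  offset=[
    [-1.7,-4.22,0],
    [-1.7,-4.22,0],
    [-1.7,-4.22,0],
    [-1.7,-4.22,0],
    [-1.7,-4.22,0],
  ],
  twist=[0,0,0,0,0],
  grip=[1,1,1,1,1],
)

```text
t: 7.65
ee_pos: [0.5773, -0.2352, 0.2682]
orientation: [0.177, 0.984, -0.0, -0.0]
ft_force: [0.0, -0.0, -1.2]
opening: 0.341
grip_force: 30.0
```

Request:
move_arm(
  offset=[
    [-1.7,-4.22,0],
    [-1.7,-4.22,0],
    [-1.7,-4.22,0],
    [0,0,0],
    [0,0,0],
  ],
  twist=[0,0,0,-7.2,-7.2],
  grip=[1,1,1,1,1],
)

```text
t: 8.15
ee_pos: [0.5807, -0.3719, 0.2672]
orientation: [0.052, 0.999, 0.001, -0.001]
ft_force: [0.6, 0.9, -1.9]
opening: 0.341
grip_force: 30.0
```

Request:
move_arm(
  offset=[
    [0,0,3.5],
    [0,0,3.5],
    [0,0,3.5],
    [0,0,3],
    [0,0,0],
  ],
  twist=[0,0,0,0,0],
  grip=[1,1,1,1,1],
)

```text
t: 8.65
ee_pos: [0.5782, -0.3692, 0.1282]
orientation: [0.052, 0.999, 0.002, -0.005]
ft_force: [-1.1, -0.9, -2.4]
opening: 0.341
grip_force: 30.0
```

```bash
python3 -c "
from h import *
plan(.583,-.367,.018,174)"
```

```text
p [ 0.5782 -0.3692  0.1282] toolx 174.04 tilt 0.58 q [ 1.09  0.78 -0.94  1.56  0.67  1.17  1.47] F [-1.1 -0.9 -2.4] open 0.341 gf 30.0 t 8.65
offset cm [-0.56  0.23 11.01] twist 0.03777970626356364
```

Request:
move_arm(
  offset=[
    [-0.5,0.2,2.5],
    [0,0,2.5],
    [0,0,2.0],
    [0,0,1.5],
    [0,0,1.0],
  ],
  twist=[0,0,0,0,0],
  grip=[1,1,1,1,1],
)

```text
t: 9.15
ee_pos: [0.587, -0.3686, 0.0379]
orientation: [0.052, 0.999, -0.0, -0.0]
ft_force: [-0.4, -0.6, -1.6]
opening: 0.342
grip_force: 30.0
```

Request:
move_arm(
  offset=[
    [0,0,0.5],
    [0,0,0.3],
    [0,0,0.2],
    [0,0,0],
    [0,0,0],
  ],
  twist=[0,0,0,0,0],
  grip=[1,1,1,1,1],
)

```text
t: 9.65
ee_pos: [0.5875, -0.3686, 0.0292]
orientation: [0.052, 0.999, -0.0, 0.0]
ft_force: [0.3, 0.6, -0.9]
opening: 0.34
grip_force: 30.0
```

```bash
python3 -c "
from h import *
plan(.583,-.367,.0175,174)"
```

```text
p [ 0.5875 -0.3686  0.0292] toolx 174.0 tilt 0.06 q [ 1.04  0.89 -0.87  1.61  0.77  1.02  1.4 ] F [ 0.3  0.6 -0.9] open 0.34 gf 30.0 t 9.65
offset cm [0.47 0.11 1.17] twist -0.0005330251990756096
```

Request:
move_arm(
  offset=[
    [0,0,0.5],
    [0,0,0.4],
    [0,0,0.2],
    [0,0,0.1],
    [0,0,0],
  ],
  twist=[0,0,0,0,0],
  grip=[1,1,1,1,1],
)

```text
t: 10.15
ee_pos: [0.5869, -0.3685, 0.0178]
orientation: [0.052, 0.999, -0.0, -0.001]
ft_force: [-3.1, 0.2, 7.0]
opening: 0.345
grip_force: 30.0
```

```bash
python3 -c "
from h import *
plan(.583,-.367,.0175,174)"
```

```text
p [ 0.5869 -0.3685  0.0178] toolx 173.99 tilt 0.07 q [ 1.03  0.9  -0.86  1.61  0.78  1.01  1.39] F [-3.1  0.2  7. ] open 0.345 gf 30.0 t 10.15
offset cm [0.4  0.11 0.03] twist -0.0075502193733143486
```

It has touched down (7 N upward), so I'll release with a modest opening and rise.

Request:
move_arm(
  offset=[
    [0,0,0],
    [0,0,0],
    [0,0,0],
    [0,0,0],
    [0,0,0],
  ],
  twist=[0,0,0,0,0],
  grip=[0.1,-0.1,-0.2,-0.2,-0.2],
)

```text
t: 10.65
ee_pos: [0.5872, -0.3684, 0.0164]
orientation: [0.052, 0.999, 0.0, 0.0]
ft_force: [-0.1, 0.5, 0.4]
opening: 0.592
grip_force: 0.0
```

Request:
move_arm(
  offset=[
    [0,0,-1],
    [0,0,-2],
    [0,0,-3],
    [0,0,-4],
    [0,0,-4],
  ],
  twist=[0,0,0,0,0],
  grip=[-0.2,-0.2,-0.2,-0.3,-0.38],
)

```text
t: 11.15
ee_pos: [0.5873, -0.3681, 0.1598]
orientation: [0.052, 0.999, -0.0, 0.001]
ft_force: [0.6, 0.3, -0.2]
opening: 0.663
grip_force: 0.0
```

Request:
move_arm(
  offset=[
    [0,0,-4],
    [0,0,-4],
    [0,0,-3],
    [0,0,0],
    [0,0,0],
  ],
  twist=[0,0,0,0,0],
  grip=[-0.38,-0.38,-0.38,-0.38,-0.38],
)

```text
t: 11.65
ee_pos: [0.5874, -0.3681, 0.2687]
orientation: [0.052, 0.999, -0.001, 0.001]
ft_force: [-0.5, -0.2, -0.6]
opening: 0.693
grip_force: 0.0
```

```bash
python3 -c "
from h import *
plan(.586,.317,.265,173)
c=cam('side'); cv2.imwrite('pics/p1.png',np.hstack([cv2.resize(c['image'][160:250,280:400][:,:,::-1],None,fx=4,fy=4),cv2.resize(c['image'][265:385,180:250][:,:,::-1],(210,360))]))"
```

```text
p [ 0.5874 -0.3681  0.2687] toolx 174.03 tilt 0.16 q [ 1.1   0.67 -1.01  1.4   0.57  1.38  1.55] F [-0.5 -0.2 -0.6] open 0.693 gf 0.0 t 11.65
offset cm [ 7.27 68.12  0.26] twist 1.0258827889895201
```

View pics/p1.png

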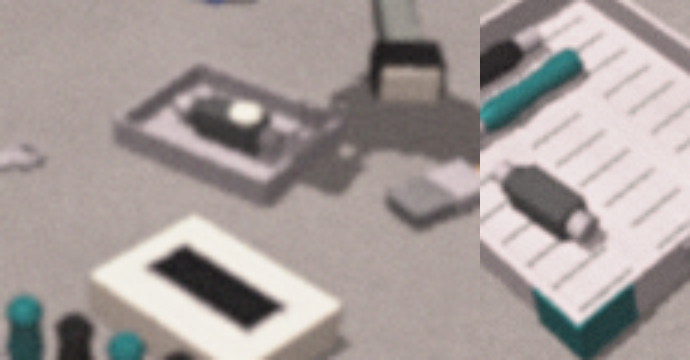

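The tagged head lies flat and released in the tray, at crop (230,125), and the bare head is undisturbed at (545,205) in the right panel. I'll refine the bare head's centre while the view is clear.

```bash
python3 - <<'E'
from h import *
c=cam("top"); im=c["image"][180:226,166:204]; b=cv2.resize(im,None,fx=4,fy=4,interpolation=cv2.INTER_CUBIC).max(2)
for lo,hi in((0,105),(0,125)):
    m=((b>=lo)&(b<hi)).astype(np.uint8)
    k=max(cv2.findContours(m,cv2.RETR_EXTERNAL,cv2.CHAIN_APPROX_NONE)[0],key=cv2.contourArea)
    q=cv2.boxPoints(cv2.minAreaRect(k))/4+[166-.4,180-.4]; P=np.array([ray(c,u,v,.03) for u,v in q])
    e=P[1]-P[0]; f=P[2]-P[1]; L=e if np.linalg.norm(e)>np.linalg.norm(f) else f
    print(lo,hi,P.mean(0).round(4),np.linalg.norm(e).round(3),np.linalg.norm(f).round(3),(np.degrees(np.arctan2(L[1],L[0]))%180).round(1))
E
```

```text
0 105 [0.5787 0.315  0.03  ] 0.09 0.034 174.2
0 125 [0.5814 0.3146 0.03  ] 0.099 0.038 173.6
```

Request:
move_arm(
  offset=[
    [0.5,4.53,0],
    [0.5,4.53,0],
    [0.5,4.53,0],
    [0.5,4.53,0],
    [0.5,4.53,0],
  ],
  twist=[0.5,0,0,0,0],
  grip=[-0.38,-0.38,-0.38,-0.38,-0.38],
)

```text
t: 12.25
ee_pos: [0.5865, -0.139, 0.2652]
orientation: [0.057, 0.998, 0.0, -0.001]
ft_force: [0.3, 0.8, 0.3]
opening: 0.687
grip_force: 0.0
```

Request:
move_arm(
  offset=[
    [0.5,4.53,0],
    [0.5,4.53,0],
    [0.5,4.53,0],
    [0.5,4.53,0],
    [0.5,4.53,0],
  ],
  twist=[0,0,0,0,0],
  grip=[-0.38,-0.38,-0.38,-0.38,-0.38],
)

```text
t: 12.75
ee_pos: [0.5874, 0.0885, 0.2653]
orientation: [0.057, 0.998, -0.0, -0.001]
ft_force: [1.8, -0.6, -0.4]
opening: 0.689
grip_force: 0.0
```

Request:
move_arm(
  offset=[
    [0.5,4.53,0],
    [0.5,4.53,0],
    [0.5,4.53,0],
    [0.5,4.53,0],
    [0.5,4.53,0],
  ],
  twist=[0,0,0,0,0],
  grip=[-0.38,-0.38,-0.38,-0.38,-0.38],
)

```text
t: 13.25
ee_pos: [0.5886, 0.3163, 0.2649]
orientation: [0.057, 0.998, -0.001, -0.001]
ft_force: [0.9, 0.0, 0.8]
opening: 0.692
grip_force: 0.0
```

Request:
move_arm(
  offset=[
    [0,0,0],
    [0,0,3.5],
    [0,0,3.5],
    [0,0,3],
    [0,0,0],
  ],
  twist=[0,0,0,0,0],
  grip=[-0.38,-0.38,-0.38,-0.38,-0.38],
)

```text
t: 13.75
ee_pos: [0.5869, 0.3118, 0.1606]
orientation: [0.057, 0.998, -0.003, -0.004]
ft_force: [1.1, -0.4, -0.0]
opening: 0.694
grip_force: 0.0
```

```bash
python3 -c "
from h import *
plan(.584,.316,.018,173.5)"
```

```text
p [0.5869 0.3118 0.1606] toolx 173.51 tilt 0.62 q [ 0.06  0.71 -0.96  1.59  0.62  1.18  0.42] F [ 1.1 -0.4 -0. ] open 0.694 gf 0.0 t 13.75
offset cm [ 0.22  0.49 14.26] twist 0.008279999141677763
```

Request:
move_arm(
  offset=[
    [0.3,0.2,3],
    [0,0,3],
    [0,0,3],
    [0,0,1.2],
    [0,0,0],
  ],
  twist=[0,0,0,0,0],
  grip=[-0.38,-0.38,-0.38,-0.38,-0.38],
)

```text
t: 14.25
ee_pos: [0.586, 0.3167, 0.0637]
orientation: [0.057, 0.998, -0.001, -0.001]
ft_force: [0.5, 0.1, 0.9]
opening: 0.69
grip_force: 0.0
```

```bash
python3 -c "
from h import *
plan(.584,.316,.018,173.5)
c=cam('side'); cv2.imwrite('pics/g2.png',cv2.resize(c['image'][260:380,130:290][:,:,::-1],None,fx=4,fy=4,interpolation=cv2.INTER_CUBIC))"
```

```text
p [0.586  0.3167 0.0637] toolx 173.48 tilt 0.14 q [ 0.01  0.81 -0.89  1.66  0.71  1.03  0.35] F [0.5 0.1 0.9] open 0.69 gf 0.0 t 14.25
offset cm [ 0.18 -0.09  4.57] twist -0.019198001644724627
```

View pics/g2.png

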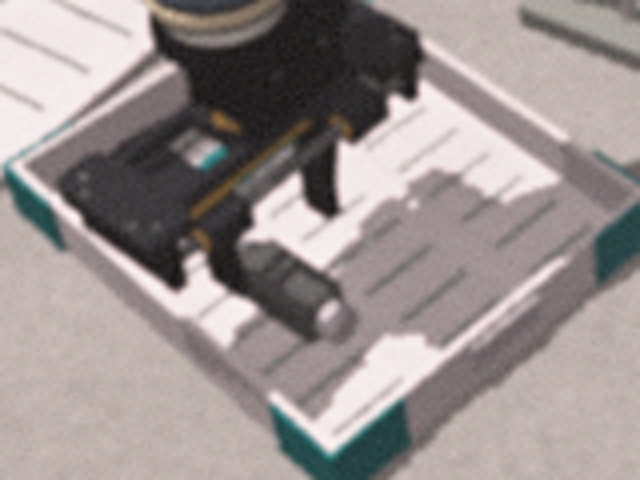

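The fingers hover either side of the bare head, at crop (228,265) and (322,195). I'll descend, close and lift.

Request:
move_arm(
  offset=[
    [0.2,-0.1,1.5],
    [0,0,1.5],
    [0,0,1.0],
    [0,0,0.4],
    [0,0,0],
  ],
  twist=[0,0,0,0,0],
  grip=[-0.38,-0.38,-0.38,-0.38,-0.38],
)

```text
t: 14.8
ee_pos: [0.5839, 0.3164, 0.0196]
orientation: [0.057, 0.998, -0.0, -0.001]
ft_force: [0.7, -0.5, -0.2]
opening: 0.685
grip_force: 0.0
```

Request:
move_arm(
  offset=[
    [0,0,0],
    [0,0,0],
    [0,0,0],
    [0,0,0],
    [0,0,0],
  ],
  twist=[0,0,0,0,0],
  grip=[1,1,1,1,1],
)

```text
t: 15.3
ee_pos: [0.5844, 0.3168, 0.0208]
orientation: [0.057, 0.998, 0.0, 0.0]
ft_force: [0.5, 1.0, 2.0]
opening: 0.345
grip_force: 30.0
```

Request:
move_arm(
  offset=[
    [0,0,0],
    [0,0,-0.5],
    [0,0,-1.5],
    [0,0,-2.5],
    [0,0,-3],
  ],
  twist=[0,0,0,0,0],
  grip=[1,1,1,1,1],
)

```text
t: 15.8
ee_pos: [0.5837, 0.3164, 0.0964]
orientation: [0.057, 0.998, -0.0, -0.001]
ft_force: [-0.1, 1.0, -1.8]
opening: 0.346
grip_force: 30.0
```

Request:
move_arm(
  offset=[
    [0,0,-3.5],
    [0,0,-4],
    [0,0,-4],
    [0,0,-4],
    [0,0,-2],
  ],
  twist=[0,0,0,0,0],
  grip=[1,1,1,1,1],
)

```text
t: 16.3
ee_pos: [0.5844, 0.3182, 0.2761]
orientation: [0.056, 0.998, 0.002, 0.002]
ft_force: [0.6, -0.2, -1.0]
opening: 0.34
grip_force: 30.0
```

```bash
python3 -c "
from h import *
plan(.4858,-.143,.265,163.8)"
```

```text
p [0.5844 0.3182 0.2761] toolx 173.54 tilt 0.36 q [ 0.08  0.61 -1.02  1.47  0.53  1.35  0.48] F [ 0.6 -0.2 -1. ] open 0.34 gf 30.0 t 16.3
offset cm [  4.61 -46.95   0.89] twist 9.735905161043007
```

Request:
move_arm(
  offset=[
    [0.46,-4.7,0],
    [0.46,-4.7,0],
    [0.46,-4.7,0],
    [0.46,-4.7,0],
    [0.46,-4.7,0],
  ],
  twist=[0,0,0,0,0],
  grip=[1,1,1,1,1],
)

```text
t: 16.8
ee_pos: [0.5339, 0.0844, 0.2714]
orientation: [0.056, 0.998, -0.0, 0.0]
ft_force: [0.6, -0.3, -0.4]
opening: 0.338
grip_force: 30.0
```

Request:
move_arm(
  offset=[
    [0.46,-4.7,0],
    [0.46,-4.7,0],
    [0.46,-4.7,0],
    [0.46,-4.7,0],
    [0.46,-4.7,0],
  ],
  twist=[0,0,0,0,0],
  grip=[1,1,1,1,1],
)

```text
t: 17.3
ee_pos: [0.4845, -0.1464, 0.2716]
orientation: [0.056, 0.998, -0.001, 0.0]
ft_force: [0.2, -0.1, -1.4]
opening: 0.337
grip_force: 30.0
```

Request:
move_arm(
  offset=[
    [0,0,0],
    [0,0,0],
    [0,0,0],
    [0,0,0],
    [0,0,0],
  ],
  twist=[4.9,4.9,0,0,0],
  grip=[1,1,1,1,1],
)

```text
t: 17.8
ee_pos: [0.4854, -0.1444, 0.2709]
orientation: [0.141, 0.99, -0.0, 0.0]
ft_force: [0.7, -0.5, -1.1]
opening: 0.34
grip_force: 30.0
```

```bash
python3 -c "
from h import *
plan(.4858,-.143,.0705,163.8)"
```

```text
p [ 0.4854 -0.1444  0.2709] toolx 163.85 tilt 0.03 q [ 1.13  0.35 -1.14  1.83  0.34  1.18  1.17] F [ 0.7 -0.5 -1.1] open 0.34 gf 30.0 t 17.8
offset cm [1.000e-02 1.500e-01 2.004e+01] twist 0.045054406443654216
```

Lined up. I'll descend in stages and stop above the final height to look.

Request:
move_arm(
  offset=[
    [0,0.1,3],
    [0,0,3],
    [0,0,3],
    [0,0,3],
    [0,0,2],
  ],
  twist=[0,0,0,0,0],
  grip=[1,1,1,1,1],
)

```text
t: 18.3
ee_pos: [0.4848, -0.1436, 0.1286]
orientation: [0.141, 0.99, 0.0, -0.001]
ft_force: [0.0, -0.7, -1.7]
opening: 0.341
grip_force: 30.0
```

Request:
move_arm(
  offset=[
    [0,0,2],
    [0,0,1.5],
    [0,0,0.5],
    [0,0,0],
    [0,0,0],
  ],
  twist=[0,0,0,0,0],
  grip=[1,1,1,1,1],
)

```text
t: 18.8
ee_pos: [0.4864, -0.144, 0.0913]
orientation: [0.142, 0.99, -0.0, 0.001]
ft_force: [-0.6, -0.1, -1.0]
opening: 0.344
grip_force: 30.0
```

```bash
python3 -c "
from h import *
plan(.4858,-.143,.0705,163.8)
c=cam('side'); d=cam('top'); cv2.imwrite('pics/w1.png',np.hstack([cv2.resize(k['image'][a:a+90,b:b+90][:,:,::-1],(400,400),interpolation=cv2.INTER_CUBIC) for k,a,b in((c,190,290),(d,190,310))]))"
```

```text
p [ 0.4864 -0.144   0.0913] toolx 163.72 tilt 0.09 q [ 0.93  0.56 -0.95  2.02  0.6   0.86  0.93] F [-0.6 -0.1 -1. ] open 0.344 gf 30.0 t 18.8
offset cm [0.09 0.08 2.08] twist -0.07783607651222724
```

View pics/w1.png

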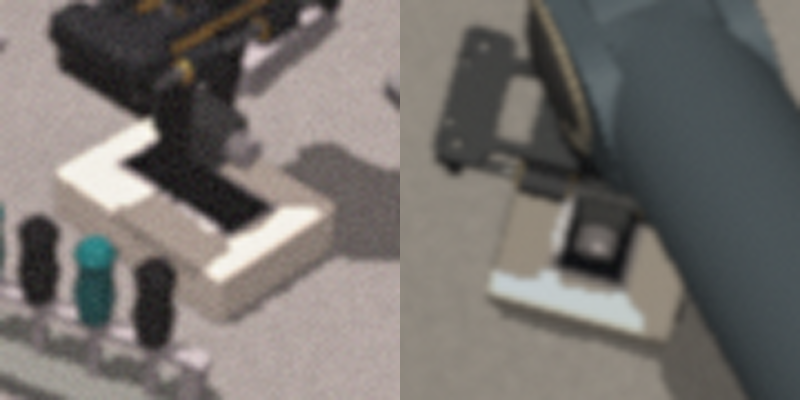

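The side panel shows the head above the window, clear of the glass, with its near tip at side px (345,223). The top panel shows that tip centred over the dark glass at px (354,243). I'll check the tip against the window frame.

```bash
python3 - <<'E'
from h import *
W=np.array([.4858,-.1432]); a=np.radians(163.75-180); ux=np.array([np.cos(a),np.sin(a)]); uy=np.array([-ux[1],ux[0]])
t,s=cam("top"),cam("side")
for n,c,u,v in(("top",t,354.3,243.3),("side",s,344.7,223.3)):
    for z in(.085,.091,.097):
        p=ray(c,u,v,z)[:2]-W; print(n,z,"along",(p@ux).round(4),"across",(p@uy).round(4))
# window near edge and corners in side view, plane z=.04 (check of calibration)
m=(s["image"].max(2)<60).astype(np.uint8)
for u,v in((342,241.5),(350.5,236.5)): p=ray(s,u,v,.04)[:2]-W; print("win corner",(p@ux).round(4),(p@uy).round(4))
# same tip relative to TCP at grasp time: bare tips in case frame
C=np.array([.584,.3165]); b=np.radians(-6.5); print("case near tip rel", ((np.array([.5405,.3253])-C)@[np.cos(b),np.sin(b)]).round(4),"far",((np.array([.6392,.3128])-C)@[np.cos(b),np.sin(b)]).round(4))
E
```

```text
top 0.085 along -0.0356 across -0.0006
top 0.091 along -0.0368 across -0.0006
top 0.097 along -0.0379 across -0.0007
side 0.085 along -0.0357 across -0.0083
side 0.091 along -0.0408 across -0.0022
side 0.097 along -0.0459 across 0.0039
win corner -0.0492 0.0133
win corner -0.0505 -0.0206
case near tip rel -0.0442 far 0.0553
```

The tip lies about 0.040 m along and within 2 mm across. The stub end should be at 0.045 m, so the centre is within a few mm. I'll make a small correction and go down the last 2 cm.

Request:
move_arm(
  offset=[
    [0.3,0.05,0.8],
    [0,0,0.7],
    [0,0,0.4],
    [0,0,0],
    [0,0,0],
  ],
  twist=[0,0,0,0,0],
  grip=[1,1,1,1,1],
)

```text
t: 19.5
ee_pos: [0.483, -0.1427, 0.0714]
orientation: [0.142, 0.99, 0.0, -0.0]
ft_force: [-0.9, 0.3, -1.0]
opening: 0.341
grip_force: 30.0
```

Request:
move_arm(
  offset=[
    [0,0,0],
    [0,0,0],
    [0,0,0],
    [0,0,0],
    [0,0,0],
  ],
  twist=[0,0,0,0,0],
  grip=[1,1,1,1,1],
)

```text
t: 20.0
ee_pos: [0.483, -0.1428, 0.0716]
orientation: [0.142, 0.99, -0.0, 0.0]
ft_force: [-0.8, -1.5, -2.5]
opening: 0.346
grip_force: 30.0
```

```bash
python3 -c "
from h import *
plan(.4838,-.1425,.0705,163.8)
c=cam('side'); d=cam('top'); cv2.imwrite('pics/w2.png',np.hstack([cv2.resize(k['image'][a:a+90,b:b+90][:,:,::-1],(400,400),interpolation=cv2.INTER_CUBIC) for k,a,b in((c,190,290),(d,190,310))]))"
```

```text
p [ 0.483  -0.1428  0.0716] toolx 163.7 tilt 0.01 q [ 0.91  0.58 -0.92  2.04  0.64  0.83  0.9 ] F [-0.8 -1.5 -2.5] open 0.346 gf 30.0 t 20.0
offset cm [-0.07  0.05  0.11] twist -0.10274011194297827
```

View pics/w2.png

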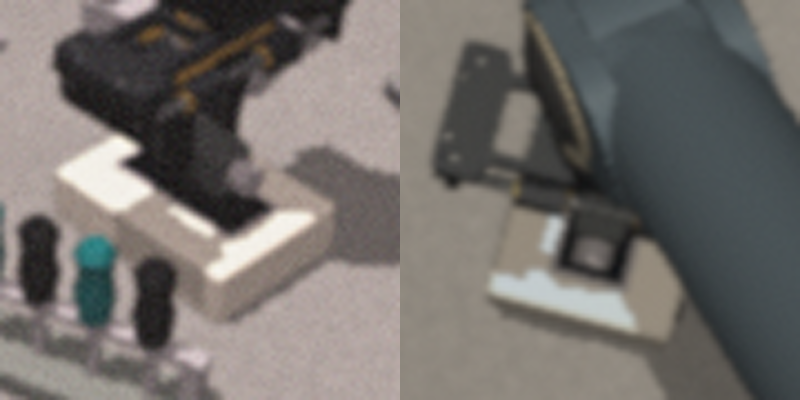

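The head is held level above the glass. Its tip is at top-panel (595,248), just inside the window's near edge and centred across. The TCP height puts the underside about 16 mm up. Handing in.

```bash
python3 -c "
from workcell import *
print(sign_off())"
```

```text
the job is handed in; nothing more can be done
None
```

I handed the job in at about 20 s: the tagged head lies flat and released in the repair tray, and the bare head is held level over the imager window, about 16 mm above the glass by my measurement; `sign_off()` returned no verdict.

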